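Steady a hanging kit tray over the code reader

TASK

Take the trolley on the overhead rail by its black handle, draw the hanging kit tray off its parking stand and bring the trolley centred over the flat code reader on the bench. Damp the tray's swing, so that the tray hangs level and still there for at least five seconds, and finish while still gripping the handle. Never touch the tray itself, do not let it rock violently, and leave the stand and the other things on the bench where they are.

Things in the scene. Friction and masses are not known exactly. Their poses are not given: they have to be found in the camera images.
- rail: Aluminium rail 980 mm long, 30 mm wide, on two end posts; its top is 290 mm above the bench. Origin on the bench under the rail's middle. The rail runs along this body's y axis (x across it, z up); the parking stand is near its +y end.
- trolley: Steel trolley that rolls along the rail's y axis, from its parked place 20 mm to +y and 540 mm to -y, to end stops. Rolling friction about 1 N plus 1.5 N s/m, mass 0.5 kg. Origin on the tray's pivot, 185 mm above the bench, straight under the handle; axes like the rail's. Its top plate, 56 x 90 mm, has its upper side 299 mm above the bench.
- grip (a point): Grip point in the middle of the trolley's upright black handle, 327 mm above the bench. The handle is 32 x 32 mm (sides along the rail's x and y) and reaches from the top plate, 299 mm, to 349 mm above the bench; it is free all round.
- tray (a joint): Tilt (rad) of the grey kit tray about its pivot on the trolley (axis: rail's x): 0 level, positive with the +y (stand) end up; its centre of mass then lies to +y of the pivot. Starts near 0.44, that end on the stand. Swings almost undamped (1/e in 55 s) as a simple pendulum 446 mm long (period 1.34 s): 0.446*tilt'' = -9.81*sin(tilt) - cos(tilt)*(trolley acceleration to +y).
- tray_mid (a point): Centre of the tray's underside, 65 mm below the pivot when level. The tray is 400 mm long (along the rail), 130 mm wide, 35 mm deep, with a white jar with steel lid at each end, hung by two steel side straps. Mass about 0.75 kg (varies), centre of mass 49 mm below the pivot.
- stand: Heavy steel parking stand, 130 x 60 mm, 195 mm high, loose on the bench, origin under its centre; its top carries the tray's +y end at the start. When the trolley has rolled about 35 mm from its parked place towards -y, the tray's end slips off the stand's edge at a tilt of about 0.36 and the tray swings freely.
- reader: Flat black code reader fixed on the bench under the rail, 130 x 130 mm, 24 mm high, black sides, pale square window plate on top; origin under its centre, which lies on the line under the rail, 130 to 430 mm from the trolley's parked place.
- glue: Small glue jar with black lid beyond the rail, 60 mm across, 80 mm high; origin under its centre. Bystander.
- driver: Screwdriver with orange handle lying on the bench, 200 mm long; origin under its middle. Bystander.
- solvent: Cylindrical metal can with pale label beyond the rail, 66 mm across, 140 mm high; origin under its centre. Bystander.

How it is judged:
By the outcome, as a careful person would: the job done as asked, in the order asked, and still so for the second after the job is handed in, while the arm keeps its last pose, push and grip.
It also fails if it takes over 42 s, if anything falls off the work surface, if the arm or the gripper's body presses on something with over 40 N, if the wrist force passes 120 N, or if a joint passes its speed limit or range.

ROBOT

A 7-joint arm with a two-finger parallel gripper is mounted at the origin on the work surface. World frame = base frame: x ahead of the robot, y to its left, z up, the work surface at z = 0. Lengths are in m, angles in rad, forces in N, time in s.
With the tool pointing down it reaches from about 0.425 to 0.925 m from the base axis. Payload 6.8 kg.
Tool frame: the origin (TCP) lies midway between the tips of the shut fingers; the grasp point (between the pads) lies 19 mm behind it (r.grip_depth is the distance from the TCP to the grasp point, in m); z points along the fingers, y is the line along which they close (so a half turn about z gives the same grasp; the last joint's range is limited). The gripper opens to 85 mm and grips with 20 to 120 N. Pads are 22 mm wide; open, the fingers measure 114 mm over their backs; the gripper's body (76 mm by 85 mm) begins 54 mm behind the grasp point. The pads swing forward as they close: fully open they stand 13 mm farther back than shut.
Start: joints at [-0.108, 0.477, 0.022, 1.555, -0.011, 1.109, -0.083], TCP at [0.675, 0, 0.231] pointing down, gripper open.
Joint ranges: [-2.96, 2.96], [-0.34, 2.1], [-1.41, 1.46], [0.24, 2.44], [-1.37, 4.51], [0.17, 1.92], [-2.96, 2.96]. Speed limits (rad/s): [2.39, 2.39, 3.14, 3.14, 3.14, 3.14, 3.14].

INTERFACE

Orientations are given as a rotation vector (axis times angle).
In Python, from bench import telemetry, grab_frame, calibration, order, silhouettes, r gives the robot as it stands.
- The arm moves only by the tool apply_moves, never from a script. Its argument "moves" is a list of rows, each a list of 7 numbers: the turn, a rotation vector about the tool's x, y, z scaled (see below), then the shift along the tool's x, y, z scaled (see below), then the opening, from -1 (shut) to 1 (fully open). A call has exactly 8 rows; each row shifts and turns the commanded pose from where the row before left it, along the tool's axes as they then stand; what a row does not reach is not made up. The controller multiplies each number of a shift by 1000 mm and each number of a turn by 6 degrees. A row lasts 1/12 s, in which the tool goes at most 41.7 mm and 7.16 degrees, less where a joint would pass 70% of its speed; a pose out of reach is approached as far as the arm can. A call with a number of a shift or a turn outside -1 to 1 is refused whole. A call with a gripper value outside its range is refused whole. The fingers move at their own pace and stop on an object; "grip_force" is the grip in N (left out, the last holds). Time passes only in rows, so rows that do not move let the fingers close, or fill a call up. It gives the time, the measured TCP pose, the force, the opening and the grip force at its end, in the units of the state.
- telemetry.get_obs(): the state, without advancing time (a new reading comes with each control period).
- grab_frame(name): name is "scene" or "side" or "wrist"; returns the picture (400x640x3 uint8, blue, green, red); there is no depth.
- calibration(name): a dict with "fx", "fy", "cx", "cy" (pixels), "world_from_camera" (4x4, takes a point from camera to world coordinates); the wrist camera has in their place "mount" (4x4, takes a point from camera to tool coordinates, whose origin is the TCP and whose axes are the flange's). Camera axes: x right, y down, z forward; pixel columns grow to the right and rows downward; lengths in m; the calibration is good to about 2 mm. A picture is of the moment at which its call begins: read the wrist's pose just before it. calibration takes no time and is no camera call.
- order.hand_in(): hands the job in; it is judged then, once.
Trained networks look in the newest picture that a camera, given by its name, has taken for a name from the list of things; names that differ only in an ending like _2 or _b are one class to them, and where a whole thing is asked for, a point or a joint stands for the part that bears it (a point fixed in the world has none). Each returns a list of dicts, best first, with "p" (0 to 1); they miss things now and then, are a little off and sometimes report something else, mostly with a low value. They report only what shows in the picture. A call takes as long as a camera call.
- silhouettes(thing, camera): "mask" (400x640 bool, what is visible of it) and "extent" ([centre column, centre row, width, height] in pixels, round what is visible of it).
The state is a dict: "clock": time; "joints": joint angles; "qvel": joint speeds; "tau": joint torques, N m; "tcp_pos": TCP position; "orientation": TCP orientation; "contact_force": force on the tool from outside, world axes, zero at the start; "moment": the same for the moment, N m; "grip_width": finger opening in m; "gripper_force": force on a finger pad.
Only numpy, scipy, OpenCV 4.12 (cv2) and the standard library are available. Lean on these libraries where they do the work, as an engineer would, in place of code of your own. Each camera call takes 0.05 s, during which the arm holds its last target. There are 200 camera calls.

## Working session

There is one attempt and no reset: what is moved stays moved. The work goes in short steps, Python scripts to look and compute and a tool call to move; the robot and the scene stay as the last step left them, time stands still between calls to the robot, and variables do not carry over. Pictures are saved under pics/ and viewed, at most 10 in all, crops included, and the job is handed in when it is done.

Besides the shell and the picture viewer there is one more tool, called after "Call:" by a JSON object that holds its "name" and its "arguments", one argument or row to a line. apply_moves: Moves the arm, as the interface text tells. Its arguments: {"type":"object","properties":{"moves":{"type":"array"},"grip_force":{"type":"number"}},"required":["moves"]}

```bash
mkdir -p pics; ls; cat > h.py <<'E'
import numpy as np, cv2
from bench import telemetry, grab_frame, calibration, order, silhouettes, r
E
python3 - <<'E'
from h import *
o=telemetry.get_obs(); print({k:np.round(v,3) for k,v in o.items()}, r.grip_depth)
ims=[]
for c in ("scene","side"):
    f=grab_frame(c); cv2.imwrite(f"pics/{c}0.png",f)
    k=calibration(c); print(c,{a:np.round(b,3) for a,b in k.items()})
    for t in ("trolley","grip","reader","stand","rail","tray"):
        s=silhouettes(t,c)
        if s: print(t,round(s[0]["p"],2),np.round(s[0]["extent"],1))
E
```

```text
pics
{'clock': np.float64(0.0), 'joints': array([-0.108,  0.478,  0.022,  1.556, -0.011,  1.109, -0.083]), 'qvel': array([-0.001, -0.001,  0.002,  0.001, -0.   , -0.   , -0.001]), 'tau': array([-1.0000e-03, -5.9644e+01,  1.6080e+00, -2.8119e+01,  1.2000e-02,
        9.0000e-03,  0.0000e+00]), 'tcp_pos': array([ 0.674, -0.   ,  0.23 ]), 'orientation': array([-2.221e+00, -2.221e+00,  2.000e-03]), 'contact_force': array([ 0.772, -0.267, -0.915]), 'moment': array([-0.009, -0.024, -0.056]), 'gripper_force': np.float64(0.0), 'grip_width': np.float64(0.085)} 0.0187
scene {'fx': np.float64(418.491), 'fy': np.float64(418.491), 'cx': np.float64(320.336), 'cy': np.float64(196.045), 'world_from_camera': array([[-0.103,  0.947, -0.303,  0.893],
       [ 0.995,  0.1  , -0.027,  0.128],
       [ 0.005, -0.304, -0.953,  1.33 ],
       [ 0.   ,  0.   ,  0.   ,  1.   ]])}
trolley 0.65 [353.9 198.2 130.5  53.6]
grip 0.83 [355.5 199.1 130.7  52.4]
stand 0.8 [413.6 212.6  34.9  63.9]
rail 0.55 [277.  196.9 368.8  83.9]
tray 0.9 [356.5 200.2 128.7  55.1]
side {'fx': np.float64(403.472), 'fy': np.float64(403.472), 'cx': np.float64(314.071), 'cy': np.float64(199.876), 'world_from_camera': array([[ 0.713, -0.334,  0.617, -0.206],
       [-0.701, -0.347,  0.623, -0.66 ],
       [ 0.006, -0.877, -0.481,  0.775],
       [ 0.   ,  0.   ,  0.   ,  1.   ]])}
trolley 0.88 [292.3 203.4 111.2 116.7]
grip 0.78 [289.2 205.1 109.7 121.1]
reader 0.8 [346.2 274.1  64.3  39.9]
stand 0.71 [251.6 204.   39.1  59. ]
rail 0.94 [381.7 264.9 313.6 254.7]
tray 0.71 [291.  211.8 114.2 103.4]
```

View pics/scene0.png

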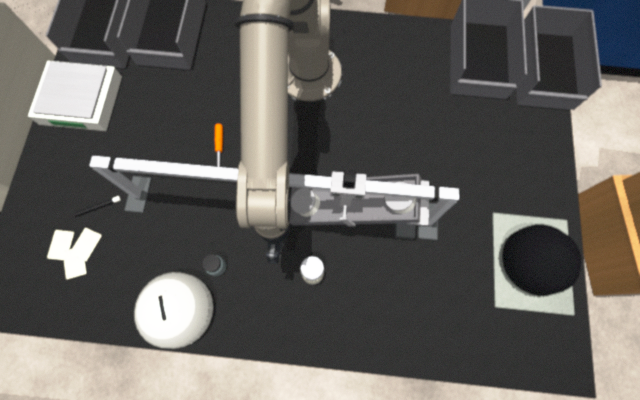

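View pics/side0.png

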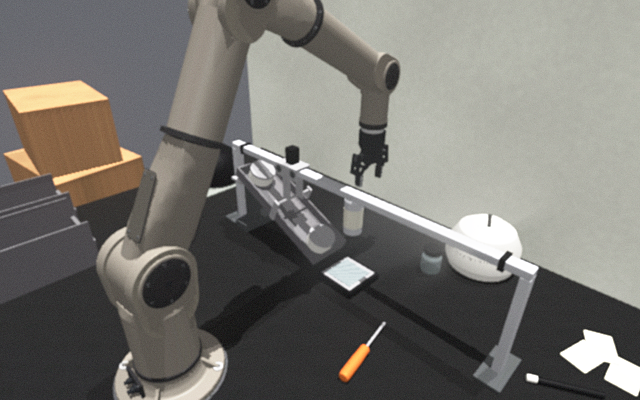

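Scene: the rail runs from about (95,162) to (455,194), with the trolley handle near (348,183). Side: handle at about (292,155), reader window at about (348,273). I'll zoom in for precise pixels.

```bash
python3 - <<'E'
from h import *
a=cv2.imread("pics/scene0.png"); b=cv2.imread("pics/side0.png")
def crop(i,x,y,w=50,h=37,s=8): return cv2.resize(i[y:y+h,x:x+w],None,fx=s,fy=s,interpolation=cv2.INTER_CUBIC)
m=np.vstack([np.hstack([crop(a,325,165),crop(b,270,135)]),np.hstack([crop(b,310,250,80,60,5)[:296],crop(a,415,175)])])
cv2.imwrite("pics/crop.png",m)
E
```

```text
(no output)
```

View pics/crop.png

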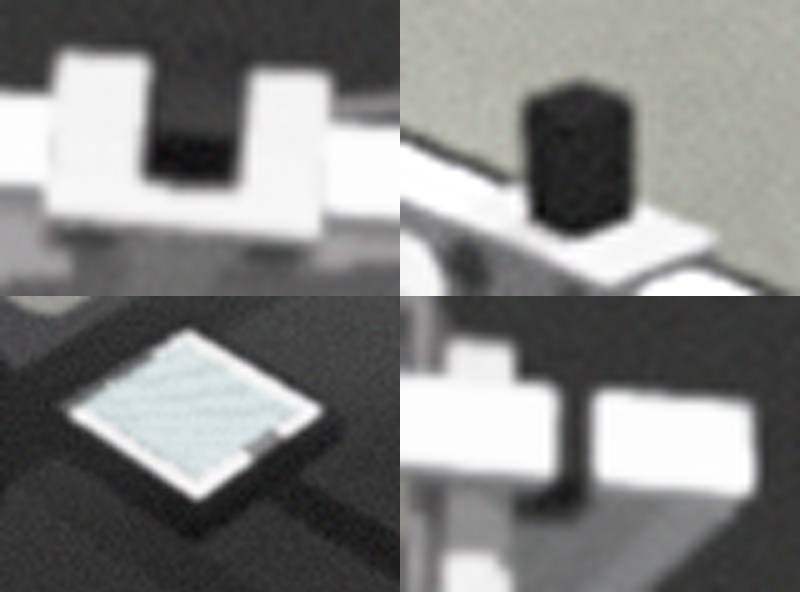

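Crops: the handle's visible base edge runs (343.4,187.5)–(354.8,188.2) in scene, and the base corners in side are known. The reader window's corners in side are (347,256.8), (374.6,272.8), (349.6,291.2) and (323,272.2).

```bash
cat >> h.py <<'E'
def ray(c,uv):
    k=calibration(c);T=k["world_from_camera"];uv=np.atleast_2d(uv)
    d=np.c_[(uv[:,0]-k["cx"])/k["fx"],(uv[:,1]-k["cy"])/k["fy"],np.ones(len(uv))]@T[:3,:3].T
    return T[:3,3],d
def onz(c,uv,z):
    o,d=ray(c,uv); return o+d*((z-o[2])/d[:,2])[:,None]
def tri(rays):
    A=0;b=0
    for o,d in rays:
        d=d/np.linalg.norm(d);P=np.eye(3)-np.outer(d,d);A=A+P;b=b+P@o
    return np.linalg.solve(A,b)
def proj(c,p):
    k=calibration(c);q=np.linalg.inv(k["world_from_camera"])@np.r_[p,1]
    return np.r_[k["fx"]*q[0]/q[2]+k["cx"],k["fy"]*q[1]/q[2]+k["cy"]]
E
python3 - <<'E'
from h import *
np.set_printoptions(precision=4,suppress=True)
pl=np.array([(58,50),(328,70),(322,240),(45,212)])/8+[325,165]
P=onz("scene",pl,.299); print("plate",P,P.mean(0))
hb=np.array([(147,180),(238,186)])/8+[325,165]; print("handle base +x edge",onz("scene",hb,.299))
sd=(np.array([(522,95),(580,82),(634,98),(573,237),(528,215),(632,215)])-[400,0])/8+[270,135]
T=onz("side",sd[:3],.349);B=onz("side",sd[3:],.299);print("side top",T,(T[0]+T[2])/2,"bot",B,(B[1]+B[2])/2)
o,d=ray("scene",hb[0]);o2,d2=ray("side",sd[5]);print("tri",tri([(o,d[0]),(o2,d2[0])]))
rd=(np.array([(185,330),(323,410),(198,502),(65,407)])-[0,296])/5+[310,250]
R=onz("side",rd,.024);print("reader",R,R.mean(0))
a=cv2.imread("pics/scene0.png").min(2)
pts=[]
for u in list(range(118,235,4))+list(range(372,428,4)):
    col=np.where(a[140:215,u]>190)[0]+140
    if len(col): pts.append((u,(col[0]+col[-1])/2,len(col)))
pts=np.array(pts);pts=pts[pts[:,2]>8];print(pts.astype(int).tolist())
W=onz("scene",pts[:,:2],.29);k=np.polyfit(W[:,1],W[:,0],1);print("rail line x=a y+b",k,np.std(np.polyval(k,W[:,1])-W[:,0]))
row=np.where(a[155:170,:130].max(0)>190)[0]; print("left end col",row.min())
ends=np.array([(row.min(),162.),(458.9,194)]);E=onz("scene",ends,.29);print(E,np.linalg.norm(E[0]-E[1]),E.mean(0))
E
```

```text
plate [[0.4939 0.1234 0.299 ]
 [0.4915 0.2124 0.299 ]
 [0.5504 0.2146 0.299 ]
 [0.5503 0.1245 0.299 ]] [0.5215 0.1687 0.299 ]
handle base +x edge [[0.5359 0.1565 0.299 ]
 [0.5348 0.1861 0.299 ]]
side top [[0.5024 0.1741 0.349 ]
 [0.5261 0.1693 0.349 ]
 [0.5296 0.1441 0.349 ]] [0.516  0.1591 0.349 ] bot [[0.5064 0.1526 0.299 ]
 [0.5078 0.1791 0.299 ]
 [0.5356 0.1525 0.299 ]] [0.5217 0.1658 0.299 ]
tri [0.5366 0.1555 0.2981]
reader [[ 0.5743 -0.0186  0.024 ]
 [ 0.5741 -0.1256  0.024 ]
 [ 0.4621 -0.1268  0.024 ]
 [ 0.4681 -0.0191  0.024 ]] [ 0.5197 -0.0725  0.024 ]
[[118, 179, 16], [122, 163, 10], [126, 164, 11], [130, 164, 11], [134, 165, 11], [138, 165, 11], [142, 165, 11], [146, 166, 11], [150, 166, 11], [154, 166, 11], [158, 167, 11], [162, 167, 11], [166, 167, 11], [170, 168, 11], [174, 168, 11], [178, 169, 11], [182, 169, 11], [186, 169, 11], [190, 170, 11], [194, 170, 11], [198, 170, 11], [202, 171, 11], [206, 171, 11], [210, 171, 12], [214, 172, 11], [218, 164, 26], [222, 172, 12], [226, 173, 11], [230, 173, 11], [234, 174, 11], [372, 186, 11], [376, 186, 12], [380, 187, 11], [384, 187, 11], [388, 193, 17], [392, 195, 20], [396, 195, 21], [400, 195, 22], [404, 195, 21], [408, 195, 17], [412, 195, 16], [416, 190, 11], [420, 190, 11], [424, 197, 24]]
rail line x=a y+b [0.0027 0.5282] 0.009288686872647696
left end col 90
[[ 0.5323 -0.5224  0.29  ]
 [ 0.5189  0.459   0.29  ]] 0.9815715043393227 [ 0.5256 -0.0317  0.29  ]
```

Call:
{"name": "apply_moves", "arguments": {
  "moves": [
    [0, 0, 1, 0, 0, -0.025, 1],
    [0, 0, 1, 0, 0, -0.025, 1],
    [0, 0, 1, 0, 0, -0.025, 1],
    [0, 0, 1, 0, 0, -0.025, 1],
    [0, 0, 1, 0, 0, -0.025, 1],
    [0, 0, 1, 0, 0, -0.025, 1],
    [0, 0, 1, 0, 0, -0.025, 1],
    [0, 0, 1, 0, 0, -0.025, 1]
  ],
  "grip_force": 80
}}

```text
clock: 1.37
tcp_pos: [0.6748, 0.0001, 0.4327]
orientation: [-2.936, -1.118, -0.0]
contact_force: [0.1, 1.0, -0.6]
grip_width: 0.0854
gripper_force: 0.0
```

Call:
{"name": "apply_moves", "arguments": {
  "moves": [
    [0, 0, 1, 0, 0, 0, 1],
    [0, 0, 1, 0, 0, 0, 1],
    [0, 0, 1, 0, 0, 0, 1],
    [0, 0, 1, 0, 0, 0, 1],
    [0, 0, 1, 0, 0, 0, 1],
    [0, 0, 1, 0, 0, 0, 1],
    [0, 0, 0.87, 0, 0, 0, 1],
    [0, 0, 0, 0, 0, 0, 1]
  ]
}}

```text
clock: 2.03
tcp_pos: [0.675, 0.0001, 0.4313]
orientation: [3.141, 0.017, -0.0]
contact_force: [-0.1, 0.4, -0.1]
grip_width: 0.0854
gripper_force: 0.0
```

Call:
{"name": "apply_moves", "arguments": {
  "moves": [
    [0, 0, 0, -0.02, -0.021, 0, 1],
    [0, 0, 0, -0.02, -0.021, 0, 1],
    [0, 0, 0, -0.02, -0.021, 0, 1],
    [0, 0, 0, -0.02, -0.021, 0, 1],
    [0, 0, 0, -0.02, -0.021, 0, 1],
    [0, 0, 0, -0.02, -0.021, 0, 1],
    [0, 0, 0, -0.02, -0.021, 0, 1],
    [0, 0, 0, -0.014, -0.021, 0, 1]
  ]
}}

```text
clock: 2.7
tcp_pos: [0.5171, 0.1667, 0.4318]
orientation: [-3.141, -0.027, -0.001]
contact_force: [1.3, -0.7, 0.4]
grip_width: 0.0856
gripper_force: 0.0
```

Call:
{"name": "apply_moves", "arguments": {
  "moves": [
    [0, 0, 0, 0, 0, 0, 1],
    [0, 0, 0, 0, 0, 0, 1],
    [0, 0, 0, 0, 0, 0, 1],
    [0, 0, 0, 0, 0, 0, 1],
    [0, 0, 0, 0, 0, 0, 1],
    [0, 0, 0, 0, 0, 0, 1],
    [0, 0, 0, 0, 0, 0, 1],
    [0, 0, 0, 0, 0, 0, 1]
  ]
}}

```text
clock: 3.37
tcp_pos: [0.519, 0.1655, 0.4312]
orientation: [3.141, 0.02, -0.0]
contact_force: [-0.1, 0.3, -0.0]
grip_width: 0.0854
gripper_force: 0.0
```

```bash
cat >> h.py <<'E'
def wristT():
    o=telemetry.get_obs();T=np.eye(4);T[:3,:3]=cv2.Rodrigues(np.array(o["orientation"]))[0];T[:3,3]=o["tcp_pos"]
    return T@calibration("wrist")["mount"]
E
python3 - <<'E'
from h import *
np.set_printoptions(precision=4,suppress=True)
T=wristT();f=grab_frame("wrist");cv2.imwrite("pics/w1.png",f);np.save("w1.npy",T);print(T)
k=calibration("wrist");print({a:np.round(b,3) for a,b in k.items() if a!="mount"})
a=cv2.imread("pics/scene0.png").min(2)
pts=[]
for u in list(range(122,235,4))+[372,376,380,384,416,420]:
    col=np.where(a[140:215,u]>190)[0]+140
    if 9<len(col)<13: pts.append((u,(col[0]+col[-1])/2))
W=onz("scene",np.array(pts),.29);q=np.polyfit(W[:,1],W[:,0],1);print("rail",q,np.std(np.polyval(q,W[:,1])-W[:,0]),np.polyval(q,.168),np.polyval(q,-.0725))
E
```

```text
[[ 0.0124 -0.9618 -0.2735  0.5891]
 [-0.9999 -0.0121 -0.0028  0.1672]
 [-0.0006  0.2735 -0.9619  0.5724]
 [ 0.      0.      0.      1.    ]]
{'fx': np.float64(354.862), 'fy': np.float64(354.862), 'cx': np.float64(312.631), 'cy': np.float64(201.884)}
rail [-0.0102  0.5231] 0.0006928431806886657 0.5214156925695876 0.5238783113211638
```

View pics/w1.png

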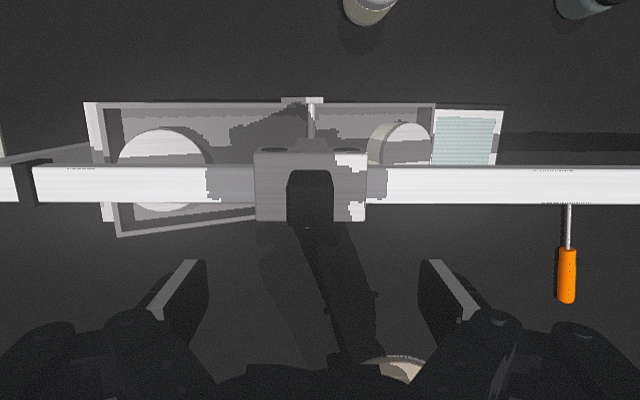

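Wrist view: handle at columns 287–333, trolley plate 254–366 × 150–222, and the reader window's right corner at (503,111).

```bash
python3 - <<'E'
from h import *
np.set_printoptions(precision=4,suppress=True)
T=np.load("w1.npy");k=calibration("wrist")
def wz(uv,z):
    d=np.c_[(np.array(uv)-[k["cx"],k["cy"]])/k["fx"],np.ones(len(uv))]@T[:3,:3].T;return T[:3,3]+d*((z-T[2,3])/d[:,2])[:,None]
print("plate",wz([(254,150),(366,152),(366,220),(254,222)],.299))
print("handle top +x edge",wz([(290,170),(330,170)],.349)); print("base -x",wz([(288,222),(333,222)],.349),wz([(288,227),(333,227)],.299))
print("reader",wz([(503,111)],.024)); print("rail edges",wz([(500,167),(500,204),(50,167),(50,202)],.29))
E
```

```text
plate [[0.5523 0.212  0.299 ]
 [0.5518 0.1258 0.299 ]
 [0.4966 0.1229 0.299 ]
 [0.4938 0.2139 0.299 ]]
handle top +x edge [[0.5466 0.1813 0.349 ]
 [0.5469 0.1557 0.349 ]]
base -x [[0.5115 0.1828 0.349 ]
 [0.5119 0.1528 0.349 ]] [[0.4898 0.1863 0.299 ]
 [0.4902 0.1495 0.299 ]]
reader [[ 0.5782 -0.1176  0.024 ]]
rail edges [[0.5399 0.016  0.29  ]
 [0.509  0.0112 0.29  ]
 [0.5354 0.3782 0.29  ]
 [0.506  0.3838 0.29  ]]
```

```bash
python3 - <<'E'
from h import *
np.set_printoptions(precision=4,suppress=True)
a=grab_frame("scene");b=grab_frame("side");cv2.imwrite("pics/s1a.png",a);cv2.imwrite("pics/s1b.png",b)
u,v=proj("scene",[.52,-.07,.024]).astype(int)
m=np.hstack([cv2.resize(a[v-30:v+30,u-40:u+40],None,fx=5,fy=5,interpolation=cv2.INTER_CUBIC),cv2.resize(b[245:305,310:390],None,fx=5,fy=5,interpolation=cv2.INTER_CUBIC)]);cv2.imwrite("pics/crop2.png",m);print(u,v)
# window quad in side via threshold
g=(b[250:300,315:385].min(2)>110).astype(np.uint8);n,l,s,c=cv2.connectedComponentsWithStats(g);i=1+s[1:,4].argmax()
cnt=cv2.findContours((l==i).astype(np.uint8),0,2)[0][0];ap=cv2.approxPolyDP(cnt,4,True)[:,0]+[315,250];print(ap.tolist());P=onz("side",ap.astype(float),.024);print(P,P.mean(0))
ctr=c[i]+[315,250];print(onz("side",ctr,.024))
E
```

```text
269 203
[[321, 271], [348, 290], [374, 272], [348, 256]]
[[ 0.4678 -0.0112  0.024 ]
 [ 0.4626 -0.1206  0.024 ]
 [ 0.5758 -0.1221  0.024 ]
 [ 0.5796 -0.018   0.024 ]] [ 0.5214 -0.068   0.024 ]
[[ 0.5183 -0.07    0.024 ]]
```

View pics/crop2.png

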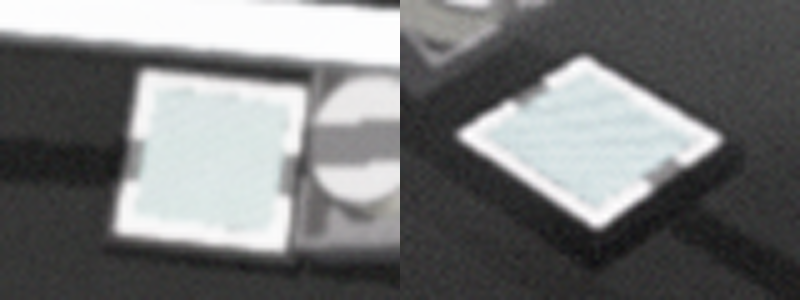

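Call:
{"name": "apply_moves", "arguments": {
  "moves": [
    [0, 0, 0, 0.003, -0.003, 0, 1],
    [0, 0, 0, 0, 0, 0.018, 1],
    [0, 0, 0, 0, 0, 0.02, 1],
    [0, 0, 0, 0, 0, 0.02, 1],
    [0, 0, 0, 0, 0, 0.02, 1],
    [0, 0, 0, 0, 0, 0.02, 1],
    [0, 0, 0, 0, 0, 0.015, 1],
    [0, 0, 0, 0, 0, 0.01, 1]
  ]
}}

```text
clock: 4.18
tcp_pos: [0.5211, 0.169, 0.3065]
orientation: [3.141, 0.022, -0.003]
contact_force: [-0.2, -0.0, 0.7]
grip_width: 0.0857
gripper_force: 0.0
```

Call:
{"name": "apply_moves", "arguments": {
  "moves": [
    [0, 0, 0, 0, 0, 0, 0],
    [0, 0, 0, 0, 0, 0, -0.3],
    [0, 0, 0, 0, 0, 0, -0.6],
    [0, 0, 0, 0, 0, 0, -1],
    [0, 0, 0, 0, 0, 0, -1],
    [0, 0, 0, 0, 0, 0, -1],
    [0, 0, 0, 0, 0, 0, -1],
    [0, 0, 0, 0, 0, 0, -1]
  ]
}}

```text
clock: 4.85
tcp_pos: [0.5224, 0.1689, 0.3097]
orientation: [-3.141, -0.02, -0.003]
contact_force: [-0.8, -0.5, 6.1]
grip_width: 0.0312
gripper_force: 81.3
```

Gripped: opening 31 mm at 81 N. Scene crop shows the reader window corners at about (257,186.6), (290.6,190), (288.2,224), (251.4,220); side corners at (346.6,256), (374.8,272.6), (350,291), (321.4,271.4).

```bash
cat >> h.py <<'E'
RD=np.array([-.0115,1,0]);RD/=np.linalg.norm(RD);RX=np.array([RD[1],-RD[0],0])
def traymodel(piv,th,box):
    # box: list of (x,y,z) local
    c,s=np.cos(th),np.sin(th);b=np.array(box)
    y=b[:,1]*c-b[:,2]*s;z=b[:,1]*s+b[:,2]*c
    return piv+np.outer(b[:,0],RX)+np.outer(y,RD)+np.c_[0*z,0*z,z]
BOX=[(x,y,z) for x in(-.065,.065) for y in(-.2,.2) for z in(-.065,-.03)]
def tiltfit(mask,cam,piv):
    k=cv2.dilate(mask.astype(np.uint8),np.ones((3,3)));best=[]
    for th in np.arange(-.5,.56,.01):
        P=np.array([proj(cam,p) for p in traymodel(piv,th,BOX)])
        h=np.zeros(mask.shape,np.uint8);cv2.fillConvexPoly(h,cv2.convexHull(np.round(P*16).astype(np.int32)),1,shift=4)
        best.append((np.sum(h&mask)/np.sum(h|mask),th))
    b=np.array(best);i=b[:,0].argmax();return b[i,1],b[i,0]
def tilt():
    o=telemetry.get_obs();piv=np.r_[o["tcp_pos"][:2],.185];out=[float(o["clock"]),float(o["tcp_pos"][1])]
    grab_frame("side");s=silhouettes("tray","side")
    if s: out+=[*map(float,tiltfit(s[0]["mask"].astype(np.uint8),"side",piv))]
    return out,s
E
python3 - <<'E'
from h import *
np.set_printoptions(precision=4,suppress=True)
A=np.array([(140,68),(308,85),(296,255),(112,235)])/5+[229,173]
B=np.array([(583,55),(724,138),(600,230),(457,132)])-[400,0];B=B/5+[310,245]
P=onz("scene",A,.024);Q=onz("side",B,.024);print(P,P.mean(0));print(Q,Q.mean(0))
for i,j in zip((0,1,2,3),(3,0,1,2)): pass
# scene TL=(-x,-y) TR=(-x,+y) BR=(+x,+y) BL ; side bottom=(-x,-y) left=(-x,+y) top=(+x,+y) right
o,d=ray("scene",A);o2,d2=ray("side",B[[2,3,0,1]]);X=np.array([tri([(o,d[i]),(o2,d2[i])]) for i in range(4)]);print(X,X.mean(0))
out,s=tilt();print(np.round(out,3),s[0]["p"],s[0]["mask"].sum())
im=cv2.imread("pics/s1b.png");
E
```

```text
[[ 0.4675 -0.1195  0.024 ]
 [ 0.4676 -0.0079  0.024 ]
 [ 0.5825 -0.0012  0.024 ]
 [ 0.5817 -0.1204  0.024 ]] [ 0.5248 -0.0622  0.024 ]
[[ 0.5765 -0.015   0.024 ]
 [ 0.5753 -0.1255  0.024 ]
 [ 0.4635 -0.1271  0.024 ]
 [ 0.4674 -0.0133  0.024 ]] [ 0.5206 -0.0702  0.024 ]
[[ 0.467  -0.1219  0.0189]
 [ 0.4682 -0.0097  0.0219]
 [ 0.5828 -0.0049  0.016 ]
 [ 0.5806 -0.1216  0.0188]] [ 0.5247 -0.0645  0.0189]
[4.85  0.169 0.43  0.881] 0.8 4403
```

```bash
cat > plan.py <<'E'
import numpy as np
from scipy.optimize import least_squares
DT=1/240;TAU=.04;L=.446
def sim(rows,x=0.,v=0.,th=.37,w=0.,free=False,slip=-.035,th0=.44,extra=0):
    """rows: shift of each row to -y (m). returns history x,v,th,w"""
    H=[];xc=x
    for u in np.r_[rows,np.zeros(extra)]:
        for _ in range(20):
            xc-=u/20;vn=(xc-x)/TAU;a=(vn-v)/DT;v=vn;x+=v*DT
            if not free:
                tn=th0+.08*min(x,0)/.035;w=(tn-th)/DT;th=tn;free=x<slip
                w=max(min(w,0),-.5)
            else: w+=DT*(-9.81*np.sin(th)-np.cos(th)*a)/L;th+=w*DT
            H.append((x,v,th,w))
    return np.array(H)
def amp(h): return np.hypot(h[2],h[3]/np.sqrt(9.81/L))
E
python3 - <<'E'
from plan import *
np.set_printoptions(precision=4,suppress=True,linewidth=150)
D=.206+.000
for N in (14,16,20):
  best=None
  for s in range(6):
    rng=np.random.default_rng(s)
    def f(u):
        h=sim(u,x=-.028,extra=3)
        e=h[-1];return np.r_[30*(e[0]+.234),6*e[2],6*e[3]/4.69,4*np.minimum(h[:,2]+.22,0),1.5*np.diff(np.r_[.006,u,0])]
    r=least_squares(f,rng.uniform(.004,.02,N),bounds=(0,.03))
    if best is None or r.cost<best.cost: best=r
  u=np.round(best.x,3);h=sim(u,x=-.028,extra=3);print(N,best.cost,u*1000,u.sum(),"min/max th",h[:,2].min(),"end",h[-1],amp(h[-1]))
  for sl in (-.031,-.039): h=sim(u,x=-.028,extra=3,slip=sl);print(sl,amp(h[-1]),h[:,2].min())
E
```

```text
14 0.05687728557486854 [ 9.  0.  0.  0.  4. 23. 28. 29. 29. 29. 29. 26.  1.  0.] 0.207 min/max th -0.21634315052917208 end [-0.235  -0.      0.0554  0.0093] 0.055470743839814166
-0.031 0.1197578540322059 -0.2619203662842523
-0.039 0.42875599650163415 -0.4337701600485548
16 0.0532759515923395 [ 9.  0.  0.  0.  3. 23. 29. 29. 29. 29. 29. 26.  1.  0.  0.  0.] 0.20700000000000002 min/max th -0.21496200911276778 end [-0.235  -0.      0.0388 -0.1737] 0.05361807691633935
-0.031 0.12040578988957136 -0.26135072817330834
-0.039 0.4363693095077506 -0.43955926285953495
20 0.04559660442725495 [ 9.  0.  0.  0.  2. 23. 30. 30. 30. 30. 30. 23.  0.  0.  0.  0.  0.  0.  0.  0.] 0.207 min/max th -0.21138277061778699 end [-0.235  -0.     -0.0282 -0.1823] 0.04802700385637839
-0.031 0.11130789931754768 -0.26043113613890756
-0.039 0.4394989654326835 -0.44007913910267776
```

Call:
{"name": "apply_moves", "arguments": {
  "moves": [
    [0, 0, 0, 0, 0.003, 0, -1],
    [0, 0, 0, 0, 0.003, 0, -1],
    [0, 0, 0, 0, 0.003, 0, -1],
    [0, 0, 0, 0, 0.003, 0, -1],
    [0, 0, 0, 0, 0.003, 0, -1],
    [0, 0, 0, 0, 0.003, 0, -1],
    [0, 0, 0, 0, 0.003, 0, -1],
    [0, 0, 0, 0, 0.003, 0, -1]
  ]
}}

```text
clock: 5.62
tcp_pos: [0.5227, 0.1456, 0.3098]
orientation: [-3.14, -0.021, -0.003]
contact_force: [-1.2, 2.0, 5.4]
grip_width: 0.0313
gripper_force: 81.4
```

```bash
python3 - <<'E'
from plan import *
np.set_printoptions(precision=4,suppress=True,linewidth=150)
N=16
best=None
S=(-.031,-.034,-.037,-.04)
lo=np.r_[np.full(6,.01),np.zeros(N-6)]
for s in range(4):
    rng=np.random.default_rng(s)
    def f(u):
        R=[]
        for sl in S:
            h=sim(u,x=-.024,slip=sl,extra=2);e=h[-1]
            R+=[30*(e[0]+.234),6*e[2],6*e[3]/4.69,*(1*np.minimum(h[:,2]+.25,0)),*(1*np.maximum(h[:,2]-.37,0))]
        return np.r_[R,3*np.diff(np.r_[0,u,0])]
    r=least_squares(f,rng.uniform(.011,.02,N),bounds=(lo,.03))
    if best is None or r.cost<best.cost: best=r
u=np.round(best.x,3);print(u*1000,u.sum())
for sl in S: h=sim(u,x=-.024,extra=2,slip=sl);print(sl,h[-1],amp(h[-1]),h[:,2].min(),h[:,2].max(), h[::40,2])
E
```

```text
[10. 10. 10. 10. 10. 10. 23. 30. 30. 30. 30. 15.  0.  0.  0.  0.] 0.21800000000000003
-0.031 [-0.242  -0.      0.1186 -0.3322] 0.13812050515326293 -0.30258182603432454 0.38502380952380955 [ 0.385   0.3248  0.1049 -0.1752 -0.302  -0.2268 -0.0423  0.0753  0.1356]
-0.034 [-0.242 -0.     0.128 -0.136] 0.13125816507021895 -0.2858020506021613 0.38502380952380955 [ 0.385   0.3381  0.1439 -0.133  -0.2804 -0.2376 -0.0793  0.0338  0.1136]
-0.037 [-0.242  -0.      0.1319  0.0429] 0.13220234391346805 -0.27096487649202494 0.38502380952380955 [ 0.385   0.3453  0.1761 -0.0942 -0.257  -0.2427 -0.1098 -0.0043  0.0901]
-0.04 [-0.242  -0.      0.1314  0.2245] 0.1398794665248309 -0.25665644393538206 0.38502380952380955 [ 0.385   0.348   0.2058 -0.0545 -0.2299 -0.2434 -0.1378 -0.043   0.063 ]
```

Call:
{"name": "apply_moves", "arguments": {
  "moves": [
    [0, 0, 0, 0, 0.01, 0, -1],
    [0, 0, 0, 0, 0.01, 0, -1],
    [0, 0, 0, 0, 0.01, 0, -1],
    [0, 0, 0, 0, 0.01, 0, -1],
    [0, 0, 0, 0, 0.01, 0, -1],
    [0, 0, 0, 0, 0.01, 0, -1],
    [0, 0, 0, 0, 0.023, 0, -1],
    [0, 0, 0, 0, 0.03, 0, -1]
  ]
}}

```text
clock: 6.28
tcp_pos: [0.5237, 0.0343, 0.3098]
orientation: [-3.139, -0.027, -0.002]
contact_force: [-1.7, 0.5, 6.1]
grip_width: 0.0312
gripper_force: 81.7
```

Call:
{"name": "apply_moves", "arguments": {
  "moves": [
    [0, 0, 0, 0, 0.03, 0, -1],
    [0, 0, 0, 0, 0.03, 0, -1],
    [0, 0, 0, 0, 0.03, 0, -1],
    [0, 0, 0, 0, 0.013, 0, -1],
    [0, 0, 0, 0, 0, 0, -1],
    [0, 0, 0, 0, 0, 0, -1],
    [0, 0, 0, 0, 0, 0, -1],
    [0, 0, 0, 0, 0, 0, -1]
  ]
}}

```text
clock: 6.95
tcp_pos: [0.5246, -0.0717, 0.3097]
orientation: [-3.141, -0.02, -0.001]
contact_force: [-6.4, -0.4, 9.0]
grip_width: 0.0308
gripper_force: 81.9
```

```bash
python3 - <<'E'
from h import *
for i in range(8):
    out,s=tilt();print(np.round(out,3),s[0]["mask"].sum() if s else None)
cv2.imwrite("pics/s2.png",grab_frame("side"))
E
```

```text
[ 6.95  -0.072  0.08   0.897] 5345
[ 7.05  -0.072  0.12   0.924] 5644
[ 7.15  -0.072  0.13   0.93 ] 5723
[ 7.25  -0.072  0.1    0.926] 5583
[ 7.35  -0.072  0.04   0.906] 5302
[ 7.45  -0.072  0.     0.918] 5366
[ 7.55  -0.072 -0.04   0.92 ] 5274
[ 7.65  -0.072 -0.1    0.931] 5291
```

```bash
sed -i 's/TAU=.04/TAU=.012/' plan.py; cat >> h.py <<'E'
import plan
def tiltfine(mask,piv,cam="side"):
    t0,_=tiltfit(mask,cam,piv);k=np.arange(-.04,.041,.008);q=[]
    for th in t0+k:
        P=np.array([proj(cam,p) for p in traymodel(piv,th,BOX)]);h=np.zeros(mask.shape,np.uint8)
        cv2.fillConvexPoly(h,cv2.convexHull(np.round(P*16).astype(np.int32)),1,shift=4);q.append(np.sum(h&mask)/np.sum(h|mask))
    c=np.polyfit(k,q,2);return t0+np.clip(-c[1]/2/c[0],-.04,.04)
def series(n,fn):
    D=[]
    for i in range(n):
        o=telemetry.get_obs();piv=np.r_[o["tcp_pos"][:2],.185];grab_frame("side");s=silhouettes("tray","side")
        if s and s[0]["p"]>.4: D.append((float(o["clock"]),tiltfine(s[0]["mask"].astype(np.uint8),piv)))
    np.save(fn,D);return np.array(D)
W=4.69
def fit(D,off=None):
    t=D[:,0]-D[-1,0];A=np.c_[np.cos(W*t),np.sin(W*t),np.ones(len(t))];y=D[:,1]
    if off is not None: A=A[:,:2];y=y-off
    c=np.linalg.lstsq(A,y,rcond=None)[0];res=np.std(A@c-y)
    now=float(telemetry.get_obs()["clock"])-D[-1,0]
    th=c[0]*np.cos(W*now)+c[1]*np.sin(W*now);w=W*(-c[0]*np.sin(W*now)+c[1]*np.cos(W*now))
    return th,w,np.hypot(*c[:2]),(c[2] if off is None else off),res
def design(th,w,net,N=8,umax=.015):
    from scipy.optimize import least_squares
    def f(u):
        e=plan.sim(u,0,0,th,w,True,extra=1)[-1];return np.r_[30*(e[0]-net),6*e[2],6*e[3]/W,.5*np.diff(np.r_[0,u,0]),.2*u]
    u=np.round(least_squares(f,np.zeros(N),bounds=(-umax,umax)).x,3)
    e=plan.sim(u,0,0,th,w,True,extra=1);return u,e[-1],plan.amp(e[-1]),abs(e[:,2]).max()
E
python3 - <<'E'
from h import *
np.set_printoptions(precision=4,suppress=True,linewidth=150)
D=series(14,"d1.npy");print(D[:,1],telemetry.get_obs()["clock"])
f=fit(D);print(np.array(f))
for N in (8,):
  for net in (.007,):
    print(N,*design(f[0],f[1],net,N))
E
```

```text
[-0.1268 -0.1054 -0.0685 -0.018   0.0413  0.0855  0.1229  0.1193  0.0988  0.0505  0.0005 -0.0531 -0.284  -0.1166] 9.2
[-0.1298  0.2752  0.1425 -0.0119  0.0444]
8 [ 0.015  0.015  0.015 -0.011 -0.015 -0.015 -0.015  0.003] [ 0.008  -0.      0.0031 -0.0773] 0.016778130523861935 0.12805363458211352
```

View pics/s2.png

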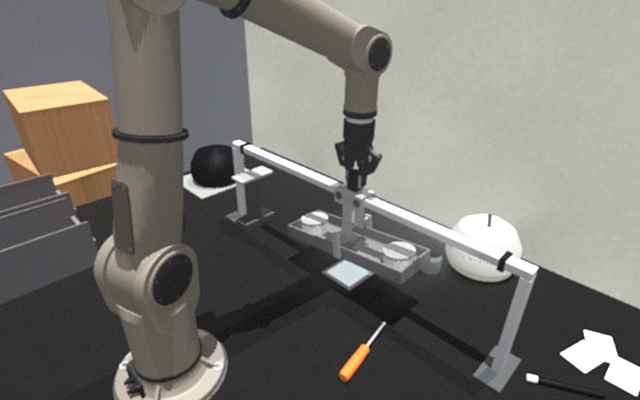

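The tray hangs free under the trolley at (350,190), the stand is in place, and the reader is visible under the tray at (347,272). One tilt reading is an outlier, so I'll refit without it.

```bash
python3 - <<'E'
from h import *
np.set_printoptions(precision=4,suppress=True,linewidth=150)
D=np.load("d1.npy");D=D[np.abs(D[:,1])<.2];f=fit(D);print(np.array(f))
print(*design(f[0],f[1],.007,8,.02))
E
```

```text
[-0.1162  0.1756  0.1221  0.0004  0.003 ]
[ 0.017  0.015  0.005 -0.005 -0.012 -0.014 -0.01  -0.003] [ 0.007   0.     -0.0008  0.0012] 0.0008811972658220544 0.11480199592306485
```

Call:
{"name": "apply_moves", "arguments": {
  "moves": [
    [0, 0, 0, 0, 0.017, 0, -1],
    [0, 0, 0, 0, 0.015, 0, -1],
    [0, 0, 0, 0, 0.005, 0, -1],
    [0, 0, 0, 0, -0.005, 0, -1],
    [0, 0, 0, 0, -0.012, 0, -1],
    [0, 0, 0, 0, -0.014, 0, -1],
    [0, 0, 0, 0, -0.01, 0, -1],
    [0, 0, 0, 0, -0.003, 0, -1]
  ]
}}

```text
clock: 9.87
tcp_pos: [0.5245, -0.0624, 0.3097]
orientation: [-3.14, -0.023, 0.0]
contact_force: [-6.7, -1.5, 8.9]
grip_width: 0.0314
gripper_force: 81.9
```

```bash
python3 - <<'E'
from h import *
np.set_printoptions(precision=4,suppress=True,linewidth=150)
D=series(16,"d2.npy");print(D[:,1]);D=D[np.abs(D[:,1]-np.median(D[:,1]))<.06];f=fit(D);print(np.array(f))
o=telemetry.get_obs();print(o["clock"],o["tcp_pos"],o["contact_force"],o["joints"])
print(*design(f[0],f[1],0,8,.02))
a=grab_frame("scene");b=grab_frame("side")
cv2.imwrite("pics/s3.png",np.vstack([cv2.resize(a[140:250,180:340],(640,440)) [:300],cv2.resize(b[170:310,250:450],(429,300))]) if 0 else np.hstack([cv2.resize(a[140:250,220:330],(400,400)),cv2.resize(b[190:300,290:400],(400,400))]))
E
```

```text
[-0.0079 -0.0051  0.0045 -0.0019  0.0057  0.008   0.0061  0.0102  0.0045  0.0005 -0.0031 -0.0125 -0.0099 -0.0093 -0.0033]
[ 0.0017  0.0413  0.009  -0.0002  0.0027]
11.4667 [ 0.5245 -0.064   0.3097] [-5.9214  0.6368 10.3084] [-0.3185  0.1629  0.3695  1.8258 -0.0648  1.1642 -1.4853]
[ 0.002  0.001 -0.001 -0.002 -0.002 -0.001  0.001  0.002] [ 0.     -0.     -0.002   0.0004] 0.001996245906568897 0.013251946072722235
```

View pics/s3.png

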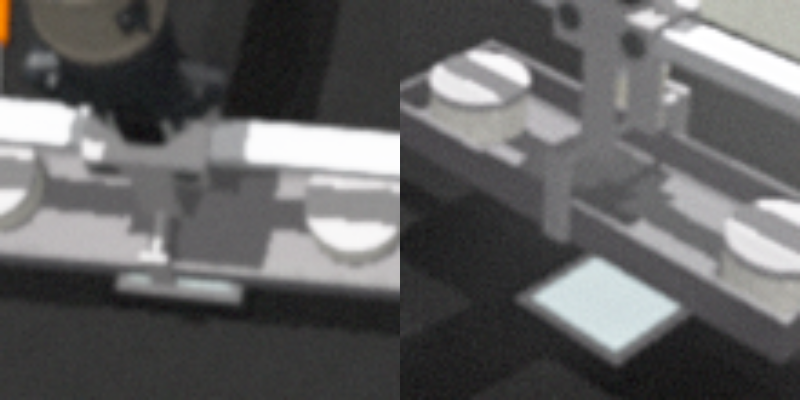

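```bash
python3 - <<'E'
from h import *
np.set_printoptions(precision=4,suppress=True,linewidth=150)
f=fit(np.load("d2.npy"));print(np.array(f),telemetry.get_obs()["clock"]);print(*design(f[0],f[1],0,8,.02))
E
```

```text
[ 0.0055  0.0333  0.009  -0.0002  0.0027] 11.5667
[ 0.001  0.    -0.001 -0.002 -0.002 -0.     0.001  0.002] [ 0.001  -0.     -0.      0.0055] 0.001177633228875943 0.010740805290355915
```

Then about 6 s of holding still (8 rows ≈ 0.67 s per call), with a check.

Call:
{"name": "apply_moves", "arguments": {
  "moves": [
    [0, 0, 0, 0, 0.001, 0, -1],
    [0, 0, 0, 0, 0, 0, -1],
    [0, 0, 0, 0, -0.001, 0, -1],
    [0, 0, 0, 0, -0.002, 0, -1],
    [0, 0, 0, 0, -0.002, 0, -1],
    [0, 0, 0, 0, 0, 0, -1],
    [0, 0, 0, 0, 0.001, 0, -1],
    [0, 0, 0, 0, 0.002, 0, -1]
  ]
}}

```text
clock: 12.23
tcp_pos: [0.5246, -0.0627, 0.3098]
orientation: [-3.141, -0.021, -0.0]
contact_force: [-5.7, 0.5, 10.1]
grip_width: 0.0313
gripper_force: 81.8
```

```bash
python3 - <<'E'
from h import *
np.set_printoptions(precision=4,suppress=True,linewidth=150)
D=series(60,"d3.npy");print(D[:,1]);D=D[np.abs(D[:,1])<.05];print(np.array(fit(D)))
o=telemetry.get_obs();print(o["clock"],o["tcp_pos"],o["grip_width"],o["gripper_force"])
E
```

```text
[-0.0047  0.0038  0.0025  0.0036  0.0034  0.0065  0.0053  0.0036  0.0052 -0.0044 -0.0059 -0.0043 -0.0046  0.0027  0.0022 -0.0025  0.0034  0.0042
  0.0059 -0.0011 -0.0012 -0.001  -0.0055 -0.0004 -0.0112 -0.0058 -0.0033 -0.0028 -0.0014 -0.0053  0.0008  0.0042  0.0034  0.0053  0.0026  0.0004
 -0.0045  0.003  -0.0013 -0.0016 -0.0051 -0.0061 -0.0034  0.002   0.0007 -0.0051  0.0036 -0.0019  0.0003  0.0018 -0.0029 -0.007  -0.0038 -0.0011
  0.0021  0.007   0.0015]
[ 0.0036  0.0021  0.0036 -0.0004  0.0032]
18.2333 [ 0.5245 -0.0635  0.3097] 0.03142828996508868 81.8200421333313
```

The tray has hung still for 6 s: swing amplitude about 4 mrad, mean tilt about 0, and the trolley is still gripped over the reader.

```bash
python3 -c "
from h import *
print(order.hand_in())"
```

```text
the job is handed in; nothing more can be done
None
```

Job handed in at about 18 s of the allowed 42: the trolley is still gripped and sits over the code reader to within a few millimetres, and the tray hung level there for the last 6 s with about 4 mrad of swing.

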